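# Stack a flange under its hold-down frame on the pinned measuring fixture

## Robot

A 6-joint arm with a two-finger parallel gripper is mounted at the origin on the work surface. World frame = base frame: x ahead of the robot, y to its left, z up, the work surface at z = 0. Lengths are in mm, angles in rad, forces in N, time in s.
With the tool pointing down it reaches from about 300 to 875 mm from the base axis. Payload 6.4 kg.
Tool frame: the origin (TCP) lies midway between the tips of the shut fingers; the grasp point (between the pads) lies 19 mm behind it; x points along the fingers, y is the direction in which the jaws open and shut, and the axes are right-handed (so a half turn about x gives the same grasp; the last joint's range is limited). The gripper opens to 88 mm and grips with 3 to 60 N. Pads are 18 mm wide; open, the fingers measure 123 mm over their backs; the gripper's body (75 mm by 187 mm) begins 45 mm behind the grasp point.
Start: joints at [0.966, 0.181, 1.607, -0, 1.354, -0.206], TCP at [223.27, 529.898, 238.714] pointing down, gripper open.
Joint ranges: [-2.99, 2.99], [-0.89, 2.07], [0.3, 2.58], [-1.14, 4.28], [0, 2.63], [-3.12, 3.12]. Speed limits (rad/s): [2.57, 2.57, 3.01, 3.14, 3.14, 3.14].

## Interface

Orientations are given as a rotation vector (axis times angle).
In Python, from station import robot, vision gives the robot as it stands. The module is installed in compiled form; this text tells all that it offers. Calls block until the motion is done:
- robot.move_pose(position, orientation): joint-space move of the TCP to a pose.
- robot.servo_line(position, frame=None, rate=150, until_force=None): straight line of the TCP; frame=None keeps the orientation; rate is the mean speed in mm/s. With until_force (N) it stops when the force on the tool has changed by that much, and returns True; else False.
- robot.set_joints(angles): joint-space move.
- robot.gripper_to(opening): finger opening in mm; the grip force is fixed at half the most; returns when the fingers have stopped.
- robot.wait(seconds).
- robot.inverse_kinematics(position, orientation): joint angles nearest the present ones, or None.
- vision.capture(name): name is "side" or "top"; returns a dict with "pixels" (480x640x3 uint8, red, green, blue), "mtx" (3x3 intrinsics, pixels), "R" (3x3) and "t" (3): a world point X has camera coordinates R X + t. Camera axes: x right, y down, z forward; pixel columns grow to the right and rows downward; lengths in mm; the calibration is good to about 2 mm. A picture is of the moment at which its call begins. There is no depth.
A pose or a line that the arm cannot do raises robot.IKError and nothing moves.
- robot.job_done(): hands the job in, once; it reports no verdict.
Readings, each from a call of its own:
- robot.get_time(): time.
- robot.get_qpos(): joint angles.
- robot.get_qvel(): joint speeds.
- robot.get_tau(): joint torques, N m.
- robot.get_tcp_pos(): TCP position.
- robot.get_tool_rot(): TCP orientation.
- robot.get_ft_force(): force on the tool from outside, world axes, zero at the start.
- robot.get_ft_torque(): the same for the moment, N m.
- robot.get_finger_gap(): finger opening in mm.
Only numpy, scipy, OpenCV 4.12 (cv2) and the standard library are available. Lean on these libraries where they do the work, as an engineer would, in place of code of your own. Each camera call takes 0.05 s, during which the arm holds its last target. There are 200 camera calls.

## Task

Set up the measuring fixture for the microscope: onto the two dowel pins of the dark fixture base put, from the bottom up, the thick plain riser plate, then the narrow flange with its boss up, then the windowed hold-down frame, each with its holes over the pins and fully down, flat on the one below. Last set the brass ring weight flat and centred over the frame's window, between the pins, and let go of everything. Do not disturb the loupe, the jar and the lens cap that stand among the parts.

Things in the scene. Friction and masses are not known exactly. Their poses are not given: they have to be found in the camera images.
- fixture_base: The target. Flat dark steel block, 150 x 70 x 20 mm, fixed to the table, with two bright upright dowel pins. Origin: centre of its underside, on the table; z up, x along its length. The pins stand at x = +48 and -48 mm, y = 0; each is 8 mm in diameter, straight to 44 mm above the block's top, with a tapered nose (2.4 mm wide at its end) up to 52 mm above the block's top (72 mm above the table).
- riser: Loose thick plain aluminium plate, 124 x 50 x 16 mm, about 250 g, with only two 10 mm through holes at x = +48 and -48 mm, y = 0. Lies flat on the table. Origin: centre of its underside; x along its length, z up. It fits either way round.
- flange: Loose narrow steel part, the one to be measured: a 120 x 34 x 12 mm plate, about 250 g, with two 10 mm through holes at x = +48 and -48 mm, y = 0, and a round boss (26 mm diameter, 10 mm high) in the middle of its top. Lies flat, boss up. Origin: centre of its underside; x along its length, z up. It fits either way round.
- cover: Loose aluminium hold-down frame, 124 x 50 x 14 mm, about 180 g: a plate with a square 34 mm window through its middle and two 10 mm through holes at x = +48 and -48 mm, y = 0. Lies flat. Origin: centre of its underside; x along its length, z up. It fits either way round, and its window goes over the flange's boss.
- weight_ring: Loose brass ring (a weight), 56 mm outer and 28 mm inner diameter, 24 mm high, about 350 g, lying flat. Origin: centre of its underside; z up along its axis.
- loupe: Bystander: small black waisted eye loupe standing upright, 34 mm diameter at most, 34 mm high. Origin: centre of its underside. Not to be disturbed.
- oil_jar: Bystander: little amber glass jar with a white cap, standing upright, 30 mm diameter, 42 mm high. Origin: centre of its underside. Not to be disturbed.
- lens_cap: Bystander: grey stepped round lens cap, 32 mm diameter, 20 mm high. Origin: centre of its underside. Not to be disturbed.
Not all that is in view belongs to the job. Leave any turquoise look-alike of the weight_ring alone.

How it is judged:
By the outcome, as a careful person would: the job done as asked, in the order asked, and still so for the second after the job is handed in, with the robot touching nothing.
It also fails if it takes over 120 s, if anything falls off the work surface, if the arm or the gripper's body presses on something with over 40 N, if the wrist force passes 120 N, or if a joint passes its speed limit or range.

## Working session

There is one attempt and no reset: what is moved stays moved. The work goes in short steps, each a Python script; the robot and the scene stay as the last script left them, time stands still between calls to the robot, and variables do not carry over. Pictures are saved under pics/ and viewed, about 12 in all and at most 16, crops included, and the job is handed in when it is done.

```bash
mkdir -p pics
python3 - <<'E'
from station import robot, vision
import cv2,pickle
for n in("top","side"):
    c=vision.capture(n); cv2.imwrite(f"pics/{n}0.png",c["pixels"][:,:,::-1]); pickle.dump(c,open(f"{n}0.pkl","wb"))
    print(n,c["mtx"].tolist(),c["R"].round(4).tolist(),c["t"].round(1).tolist())
print(robot.get_tool_rot(),robot.get_time())
E
```

```text
top [[491.6226496507386, 0.0, 329.1366891536806], [0.0, 491.6226496507386, 243.52700829021023], [0.0, 0.0, 1.0]] [[0.0119, -0.9997, 0.0193], [-0.9836, -0.0152, -0.18], [0.1802, -0.0169, -0.9835]] [19.5, 527.1, 886.5]
side [[576.7108275463988, 0.0, 314.7215035189992], [0.0, 576.7108275463988, 236.29444565191164], [0.0, 0.0, 1.0]] [[0.9681, -0.2499, -0.0172], [-0.1898, -0.6871, -0.7013], [0.1634, 0.6822, -0.7127]] [-477.8, 133.3, 1109.0]
[ 0.31171619  1.54867235 -0.31394957] 0.1
```

View pics/top0.png

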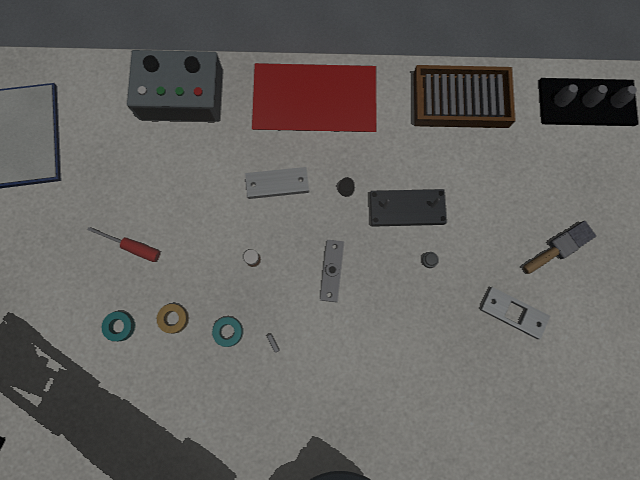

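View pics/side0.png

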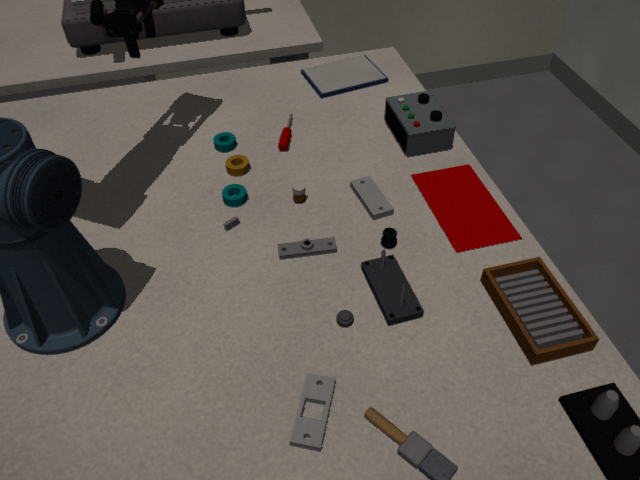

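The top view shows the riser at (277,183), flange (332,270), cover (514,312), brass ring (172,318), base (407,207), loupe (346,187), jar (251,257) and cap (430,260). Next, enlarged crops.

Run:
```python
import cv2,pickle,numpy as np
def mont(n,cs,out):
    im=pickle.load(open(f"{n}0.pkl","rb"))["pixels"][:,:,::-1]; t=[]
    for (u,v) in cs:
        x,y=u-33,v-33
        c=cv2.resize(im[y:y+66,x:x+88],None,fx=4.5,fy=4.5,interpolation=cv2.INTER_CUBIC)
        c=np.clip(c.astype(float)*1.3,0,255).astype(np.uint8)
        for k in range(0,88,10): cv2.putText(c,str(x+k),(int(k*4.5),8),0,.3,(0,0,255)); cv2.line(c,(int(k*4.5+2),10),(int(k*4.5+2),14),(0,0,255))
        for k in range(0,66,10): cv2.putText(c,str(y+k),(0,int(k*4.5)+5),0,.3,(255,0,0)); cv2.line(c,(20,int(k*4.5+2)),(25,int(k*4.5+2)),(255,0,0))
        t.append(c)
    cv2.imwrite(out,np.vstack([np.hstack(t[:2]),np.hstack(t[2:])]))
mont("top",[(267,183),(322,270),(504,312),(397,207)],"pics/mt.png")
mont("side",[(362,196),(297,246),(304,410),(382,285)],"pics/ms.png")
```

```text
(no output)
```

View pics/mt.png

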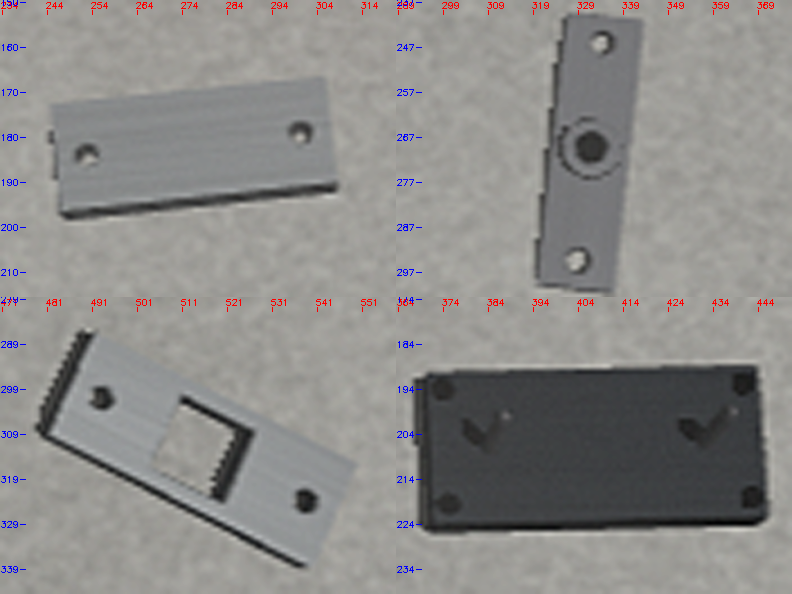

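View pics/ms.png

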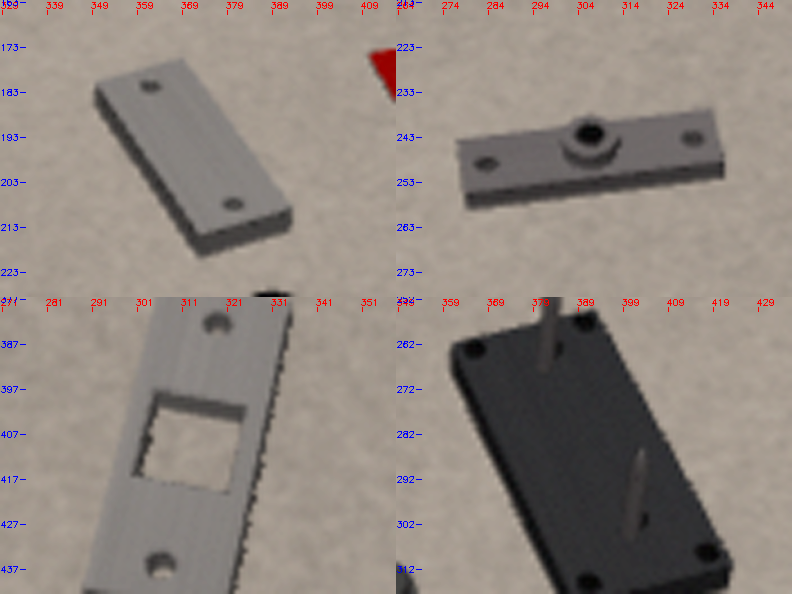

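```bash
cat > helper.py <<'E'
import numpy as np,pickle,cv2
from scipy.optimize import least_squares
def proj(c,X): 
    p=(c["R"]@np.atleast_2d(X).T).T+c["t"]; p=p@c["mtx"].T; return p[:,:2]/p[:,2:]
def backproj(c,uv,z):
    d=c["R"].T@np.linalg.solve(c["mtx"],[*uv,1]); o=-c["R"].T@c["t"]
    return o+d*(z-o[2])/d[2]
E
python3 - <<'E'
from helper import *
T,S=[pickle.load(open(f"{n}0.pkl","rb")) for n in("top","side")]
px=lambda o,l:[np.array(o)+(np.array(p)+.5)/4.5-.5 for p in l]
tiles=dict(
 riser=(16,px((234,150),[(88,154),(300,132)]),px((329,163),[(150,86),(233,204)])),
 flange=(12,px((289,237),[(206,42),(182,260)]),px((264,213),[(90,163),(297,138)])),
 cover=(14,px((471,279),[(102,101),(306,203)]),px((271,377),[(217,26),(161,267)])),
 screws=(20,px((364,174),[(201,146.5)]),px((349,252),[(193,154.25)])),
 pins=(71,px((364,174),[(110,118),(338,114)]),px((349,252),[(246,153)])))
for k,(z,t,s) in tiles.items():
    for c,l,n in((T,t,"top"),(S,s,"side")):
        P=np.array([backproj(c,u,z) for u in l]); 
        print(k,n,P[:,:2].round(1).tolist(),"ctr",P.mean(0)[:2].round(1), *( [np.linalg.norm(P[0]-P[1]).round(1),np.degrees(np.arctan2(*(P[1]-P[0])[1::-1])).round(2)] if len(P)>1 else []))
for c,n,win in((T,"top",(150,300,195,340)),(S,"side",(215,145,260,182))):
    im=cv2.cvtColor(c["pixels"],cv2.COLOR_RGB2HSV); m=((im[...,0]>10)&(im[...,0]<28)&(im[...,1]>110)).astype(np.uint8)
    w=np.zeros_like(m); w[win[1]:win[3],win[0]:win[2]]=m[win[1]:win[3],win[0]:win[2]]
    h=cv2.convexHull(np.argwhere(w)[:,::-1].astype(np.int32)); M=cv2.moments(h); u=(M["m10"]/M["m00"],M["m01"]/M["m00"])
    print("ring",n,cv2.boundingRect(h),backproj(c,u,12).round(1))
for nm,u,v,z in(("loupe",(346,187),(390,238),17),("jar",(251,257),(299,195),25),("cap",(430,260),(345,318),12)):
    print(nm,backproj(T,u,z).round(),backproj(S,v,z).round())
E
```

```text
riser top [[651.8, 179.8], [663.7, 85.8]] ctr [657.8 132.8] 94.8 -82.78
riser side [[652.5, 180.2], [664.3, 84.6]] ctr [658.4 132.4] 96.3 -83.0
flange top [[528.6, 15.7], [433.1, 25.0]] ctr [480.9  20.3] 95.9 174.39
flange side [[433.8, 24.4], [529.4, 14.5]] ctr [481.6  19.4] 96.1 -5.91
cover top [[424.3, -293.8], [382.0, -379.7]] ctr [ 403.2 -336.8] 95.8 -116.26
cover side [[424.9, -294.4], [382.1, -380.3]] ctr [ 403.5 -337.3] 96.0 -116.46
screws top [[609.9, -130.5]] ctr [ 609.9 -130.5]
screws side [[611.2, -133.3]] ctr [ 611.2 -133.3]
pins top [[608.0, -83.1], [611.4, -179.2]] ctr [ 609.7 -131.1] 96.1 -87.98
pins side [[613.7, -177.1]] ctr [ 613.7 -177.1]
ring top (157, 304, 29, 29) [383.8 326.2  12. ]
ring side (226, 155, 23, 21) [385.1 324.8  12. ]
loupe [648.  -6.  17.] [653.  -9.  17.]
jar [502. 177.  25.] [500. 164.  25.]
cap [ 503. -173.   12.] [ 506. -177.   12.]
```

Both cameras agree to about 1 mm, so I'll pick the riser and hover it over the pins.

```bash
cat >> helper.py <<'E'
from station import robot,vision
from scipy.spatial.transform import Rotation as Ro
BASE=np.array([610.2,-131.3]); BYAW=-88.0
def ori(phi,near=None):
    """tool down, jaw axis at angle phi (deg, mod 180): the choice nearest current tool rotation"""
    best=None
    for p in(phi,phi+180):
        p=np.radians(p); R=np.array([[0,np.cos(p),np.sin(p)],[0,np.sin(p),-np.cos(p)],[-1,0,0]])
        d=(Ro.from_matrix(R)*Ro.from_rotvec(robot.get_tool_rot()).inv()).magnitude()
        if best is None or d<best[0]: best=(d,Ro.from_matrix(R).as_rotvec())
    return best[1]
def pick(xy,longyaw,ztip,opening,zup=180):
    robot.gripper_to(opening); o=ori(longyaw+90)
    robot.move_pose([*xy,zup],o); robot.servo_line([*xy,ztip+25],rate=200); robot.servo_line([*xy,ztip],rate=60)
    robot.gripper_to(0); g=robot.get_finger_gap()
    robot.servo_line([*xy,zup],rate=150); print("gap",g,robot.get_finger_gap(),"F",np.round(robot.get_ft_force(),1),"t",robot.get_time())
def snap(tag,wt=(407,207),ws=(382,285),hw=(66,50),f=6):
    """both cameras, crops stacked side by side with ticks"""
    t=[]
    for n,(u,v) in(("top",wt),("side",ws)):
        c=vision.capture(n); pickle.dump(c,open(f"{tag}_{n}.pkl","wb")); x,y=u-hw[0]//2,v-hw[1]
        im=c["pixels"][y:y+2*hw[1],x:x+hw[0],::-1]
        im=np.clip(cv2.resize(im,None,fx=f,fy=f,interpolation=cv2.INTER_CUBIC)*1.5,0,255).astype(np.uint8)
        for k in range(0,hw[0],10): cv2.putText(im,str(x+k),(k*f,8),0,.3,(0,0,255)); cv2.line(im,(k*f+f//2,10),(k*f+f//2,14),(0,0,255))
        for k in range(0,2*hw[1],10): cv2.putText(im,str(y+k),(0,k*f+5),0,.3,(255,0,0)); cv2.line(im,(20,k*f+f//2),(25,k*f+f//2),(255,0,0))
        t.append(im)
    cv2.imwrite(f"pics/{tag}.png",np.hstack(t))
E
python3 - <<'E'
from helper import *
pick((658.0,132.7),-82.9,3,75)
o=ori(BYAW+90); robot.move_pose([*BASE,160],o); robot.servo_line([*BASE,83],rate=120)
print(np.round(robot.get_tcp_pos(),1),np.round(robot.get_qpos(),2),np.round(robot.get_ft_force(),1),robot.get_time())
snap("r1")
E
```

```text
gap 49.69177788100228 49.44796422155991 F [-0.1 -0.4 -4. ] t 5.925
[ 610.9 -131.3   83.7] [-0.4   0.46  1.58  0.    1.1  -0.44] [ 0.3  0.3 -2.2] 7.7667
```

View pics/r1.png

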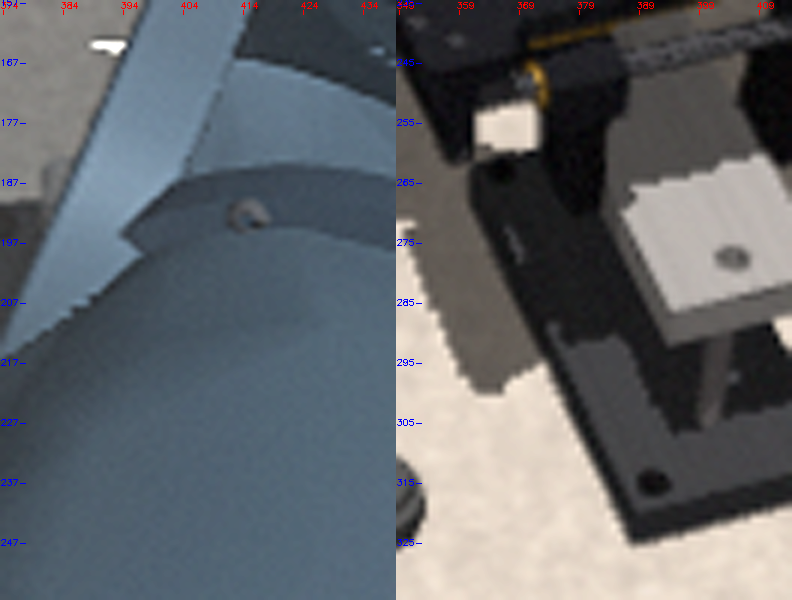

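Run:
```python
from helper import *
S=pickle.load(open("r1_side.pkl","rb"))
print("hole",backproj(S,(404.75,277.75),96.7))
b=np.radians(BYAW); print("expected hole",BASE+[.7,0]+48*np.array([np.cos(b),np.sin(b)]))
for u in((401.2,305.0),): print("pin base",backproj(S,u,20))
print("tip",backproj(S,(403.3,285.6),72),backproj(S,(403.3,285),72))
P=BASE+48*np.array([np.cos(b),np.sin(b)]); print(P,proj(S,[[*P,20],[*P,72]]))
```

```text
hole [ 612.69859495 -180.3052056    96.7       ]
expected hole [ 612.57517584 -179.2707597 ]
pin base [ 612.94513003 -181.39679861   20.        ]
tip [ 613.33257392 -177.83456934   72.        ] [ 613.82638625 -176.52143977   72.        ]
[ 611.87517584 -179.2707597 ] [[400.2544761  304.24189636]
 [402.81817701 286.36172227]]
```

The side view has the riser's hole at about (404.8,277.8) and the pin base at (401,305). They line up within about 1 mm, so I'll descend with force checks.

```bash
cat >> helper.py <<'E'
def descend(xy,zs,lim=15):
    for z in zs:
        hit=robot.servo_line([*xy,z],rate=40,until_force=lim)
        p=robot.get_tcp_pos(); print(z,hit,"tcp",np.round(p,1),"F",np.round(robot.get_ft_force(),1),"M",np.round(robot.get_ft_torque(),2))
        if hit: return True
    return False
E
python3 - <<'E'
from helper import *
descend((610.6,-131.0),[78,74,70,66,60,50,40,30,26,22.5])
print(robot.get_time())
E
```

```text
78 False tcp [ 610.5 -131.    77.9] F [-1.   0.3 -2.5] M [-0.05  0.06  0.01]
74 False tcp [ 610.3 -130.9   73.6] F [ 0.4 -0.3 -3.1] M [-0.06  0.04  0.  ]
70 False tcp [ 610.3 -130.9   69.6] F [ 0.4  0.1 -3.5] M [-0.09  0.04 -0.04]
66 False tcp [ 610.3 -130.9   65.6] F [ 1.4 -0.1 -2.6] M [-0.07  0.09 -0.01]
60 False tcp [ 610.2 -130.9   59.5] F [ 0.9 -0.1 -3.2] M [-0.07  0.09  0.02]
50 False tcp [ 610.3 -130.9   49.5] F [ 0.7  0.4 -2.5] M [-0.04  0.03  0.05]
40 False tcp [ 610.3 -130.9   39.5] F [ 0.3 -0.9 -2.9] M [-0.08  0.03  0.05]
30 False tcp [ 610.3 -130.9   29.5] F [ 0.1 -0.2 -2.4] M [-0.09  0.08  0.  ]
26 False tcp [ 610.4 -130.9   25.7] F [ 0.5 -0.9 -2. ] M [-0.07  0.06  0.02]
22.5 False tcp [ 611.3 -131.3   23.2] F [-1.1 -0.4  1.9] M [-0.07  0.07  0.01]
10.8917
```

The riser slid on freely and seated at z≈23. Release it and do the flange next.

Run:
```python
from helper import *
robot.gripper_to(64); print("gap",robot.get_finger_gap())
robot.servo_line([610.4,-131,180],rate=250)
pick((481.1,20.1),-5.8,3,58)
B=(610.4,-130.9)
o=ori(BYAW+90); robot.move_pose([*B,160],o); robot.servo_line([*B,84],rate=120)
snap("f1")
if not descend(B,[78,74,70,66,60,50,44,41,38.5],10): print("down")
print(robot.get_finger_gap(),robot.get_time())
snap("f2",ws=(390,280))
```

```text
gap 64.1268396169598
gap 33.55700930018714 33.4673769400359 F [ 0.2  0.6 -3.7] t 16.8167
78 False tcp [ 610.2 -130.8   77.8] F [ 0.6  0.3 -2.1] M [0.01 0.04 0.  ]
74 False tcp [ 610.1 -130.8   73.6] F [ 0.6 -0.4 -3.8] M [-0.07  0.06  0.03]
70 False tcp [ 610.1 -130.8   69.6] F [ 0.5  0.4 -2.6] M [-0.09  0.06 -0.02]
66 False tcp [ 610.1 -130.8   65.6] F [ 1.  -0.6 -2.4] M [-0.06  0.08 -0.03]
60 False tcp [ 610.1 -130.8   59.5] F [ 0.1  0.1 -2.2] M [-0.12  0.04 -0.07]
50 False tcp [ 610.1 -130.8   49.6] F [ 0.4 -0.6 -2.3] M [-0.04  0.06 -0.01]
44 False tcp [ 610.1 -130.8   43.6] F [ 0.6  0.5 -2.7] M [-0.01  0.01  0.  ]
41 False tcp [ 610.2 -130.8   40.8] F [ 0.4  0.3 -2. ] M [-0.06  0.08  0.01]
38.5 False tcp [ 610.9 -131.1   39.3] F [-1.3 -0.   3.6] M [0.01 0.27 0.04]
down
33.70557431833878 21.3833
```

View pics/f2.png

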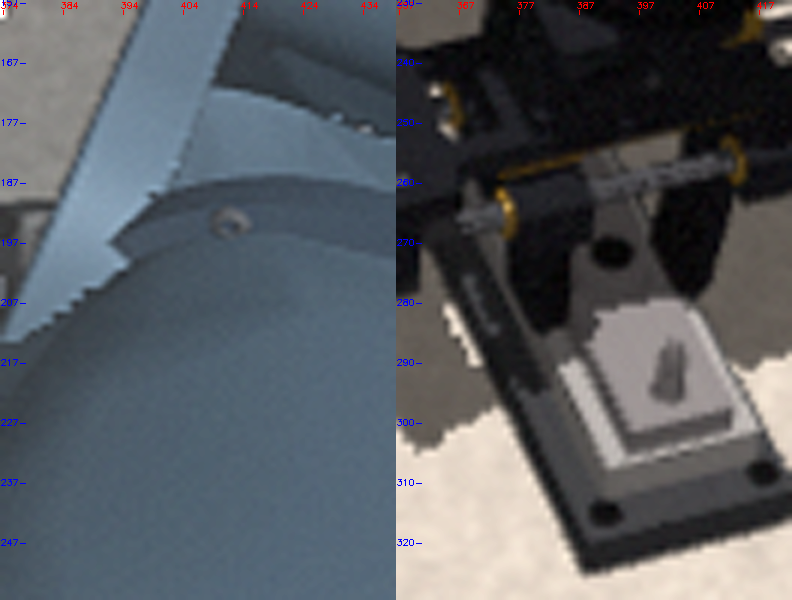

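The side view shows the flange on its pin (pin at about (402,291)) and flat on the riser. Release it and do the cover.

Run:
```python
from helper import *
robot.gripper_to(46); print("gap",robot.get_finger_gap())
robot.servo_line([610.4,-131,180],rate=250)
pick((403.3,-337.0),-116.35,3,75)
B=(610.4,-130.9)
o=ori(BYAW+90); robot.move_pose([*B,160],o); robot.servo_line([*B,84],rate=120)
snap("c1",ws=(390,280))
if not descend(B,[78,74,70,66,60,56,53,50.5],10): print("down")
print(robot.get_finger_gap(),robot.get_time())
snap("c2",ws=(390,280))
```

```text
gap 46.236978472794675
gap 49.48647936594872 49.17858491634048 F [ 0.1 -1.  -1.1] t 27.6083
78 False tcp [ 610.2 -130.8   77.8] F [ 0.6  0.8 -1.7] M [-0.02  0.08 -0.01]
74 False tcp [ 610.1 -130.8   73.6] F [-0.   1.2 -0.6] M [-0.08  0.06  0.03]
70 False tcp [ 610.1 -130.8   69.6] F [ 0.4 -0.2 -1.4] M [-0.06  0.04  0.  ]
66 False tcp [ 610.1 -130.8   65.6] F [-0.4 -0.1 -1.2] M [-0.    0.01  0.01]
60 False tcp [ 610.1 -130.8   59.5] F [-0.1 -0.2 -0.2] M [-0.05  0.06  0.03]
56 False tcp [ 610.1 -130.8   55.6] F [-0.5  0.5 -1.6] M [-0.09  0.09  0.03]
53 False tcp [ 610.2 -130.8   52.7] F [-1.1  0.2 -1.3] M [-0.07  0.07 -0.03]
50.5 False tcp [ 610.9 -131.1   51.3] F [-0.7  0.5  3.7] M [ 0.03  0.34 -0.04]
down
49.97322777339121 31.7167
```

View pics/c2.png

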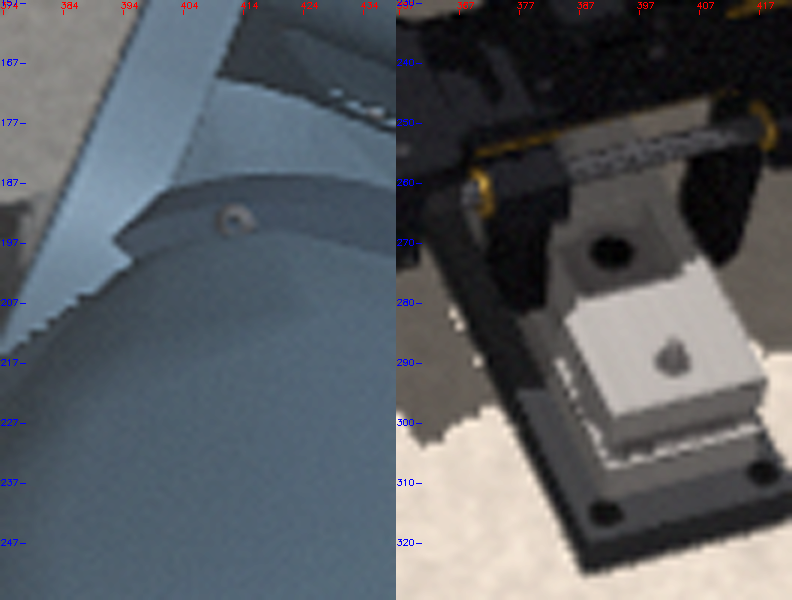

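The cover is down: the pin shows through its hole at about (402,289), and contact came at z = 51.3 as expected. Now the ring, squeezed in both directions first to centre it in the jaws.

Run:
```python
from helper import *
robot.gripper_to(62); print("gap",robot.get_finger_gap())
robot.servo_line([610.4,-131,180],rate=250)
r=(384.3,325.6)
robot.gripper_to(68); robot.move_pose([*r,150],ori(92)); robot.servo_line([*r,30],rate=200); robot.servo_line([*r,5],rate=60)
robot.gripper_to(0); print("gap",robot.get_finger_gap(),np.round(robot.get_tcp_pos(),1)); robot.gripper_to(68); robot.servo_line([*r,80],rate=200)
pick(r,BYAW,5,68,zup=150)
B=(610.3,-130.9)
o=ori(BYAW+90); robot.move_pose([*B,160],o); robot.servo_line([*B,84],rate=120)
if not descend(B,[78,74,70,68,66.5],6): print("down")
print(robot.get_finger_gap(),robot.get_time())
snap("w1",ws=(390,270))
```

```text
gap 62.32772914817322
gap 56.040609395388834 [384.3 325.5   5.1]
gap 55.11422036817402 55.41733596569905 F [-0.2 -0.2 -3.3] t 44.725
78 False tcp [ 610.3 -130.9   78.2] F [-0.6 -0.6 -2.3] M [0.06 0.06 0.07]
74 False tcp [ 610.1 -130.8   73.7] F [-0.2 -0.5 -3.4] M [ 0.1   0.11 -0.03]
70 False tcp [ 610.  -130.8   69.6] F [-0.6 -1.2 -3.1] M [ 0.08  0.07 -0.01]
68 False tcp [ 610.2 -130.9   67.8] F [ 0.5  1.1 -2.2] M [ 0.1   0.13 -0.02]
66.5 False tcp [ 610.6 -131.    67.2] F [-2.2  0.8  3.3] M [ 0.21  0.56 -0.02]
down
55.13721340131609 51.2667
```

View pics/w1.png

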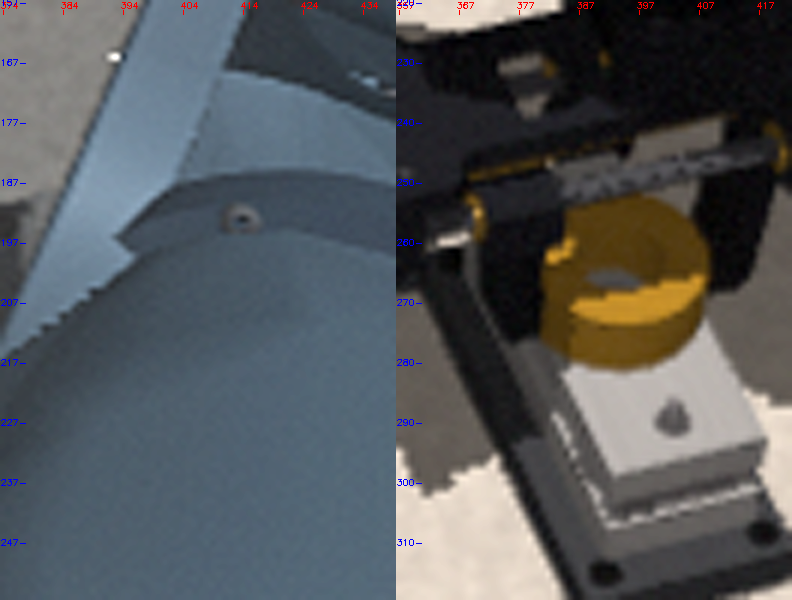

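The ring sits over the window with contact at z = 67.2 (67 expected). Release, retreat and check.

Run:
```python
from helper import *
robot.gripper_to(68); print("gap",robot.get_finger_gap())
p=robot.get_tcp_pos(); robot.servo_line([p[0],p[1],190],rate=150)
robot.move_pose([360,420,260],ori(90)); robot.wait(.5)
snap("end",ws=(390,280),f=6)
for n in("top","side"):
    c=pickle.load(open(f"end_{n}.pkl","rb")); a=c["pixels"]
    cv2.imwrite(f"pics/end_{n}.png",a[:,:,::-1])
    b=pickle.load(open(f"{n}0.pkl","rb"))["pixels"]
    for nm,(u,v) in (dict(loupe=(346,187),jar=(251,257),cap=(430,260)) if n=="top" else dict(loupe=(390,238),jar=(299,195),cap=(345,318))).items():
        print(n,nm,np.abs(a[v-12:v+12,u-12:u+12].astype(int)-b[v-12:v+12,u-12:u+12]).mean().round(1))
print(robot.get_time())
```

```text
gap 67.78310539967815
top loupe 1.7
top jar 1.5
top cap 1.5
side loupe 6.2
side jar 1.2
side cap 1.1
55.5167
```

View pics/end_top.png

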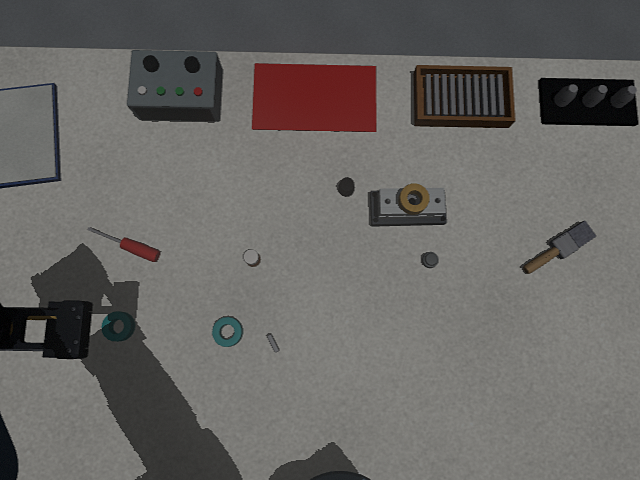

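View pics/end.png

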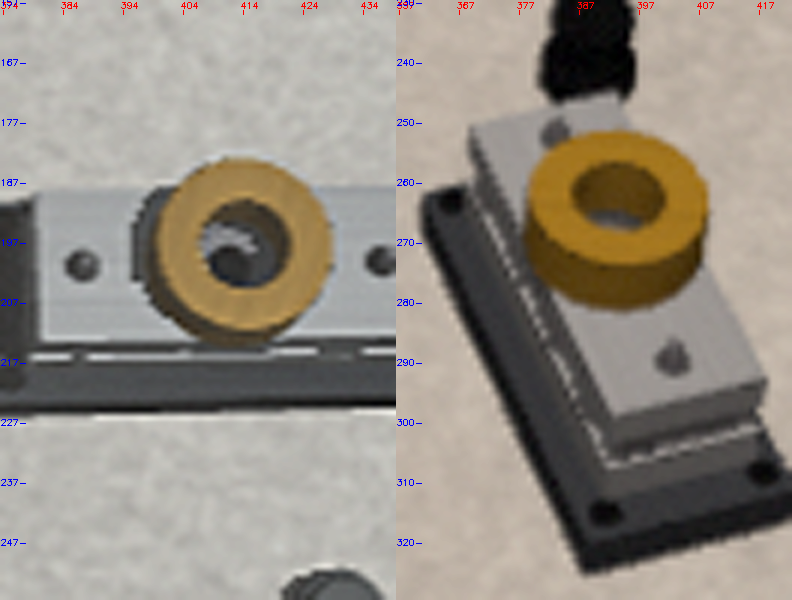

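Run:
```python
from helper import *
T=pickle.load(open("end_top.pkl","rb"));S=pickle.load(open("end_side.pkl","rb"))
g=lambda x0,y0,a,b:(x0+(a+.5)/6-.5,y0+(b+.5)/6-.5)
print("top ring",backproj(T,g(374,157,245,245),86),"bore",backproj(T,g(374,157,245,243),86))
A,B=[backproj(T,g(374,157,*q),62) for q in((82,266),(382,261))]; print("holes",A,B,(A+B)/2)
print("side ring",backproj(S,g(357,230,617-396,199),86),"bore",backproj(S,g(357,230,619-396,198),86))
A,B=[backproj(S,g(357,230,*q),62) for q in((555-396,133),(673-396,358))]; print("holes",A,B,(A+B)/2)
```

```text
top ring [ 609.32085871 -130.17201987   86.        ] bore [ 609.96221429 -130.18447558   86.        ]
holes [608.35957584 -82.80626137  62.        ] [ 611.65017916 -178.53130446   62.        ] [ 610.0048775  -130.66878292   62.        ]
side ring [ 609.72834211 -132.70452247   86.        ] bore [ 610.45606968 -132.47911492   86.        ]
holes [609.54117812 -80.8671228   62.        ] [ 613.17094129 -178.06007407   62.        ] [ 611.35605971 -129.46359843   62.        ]
```

The ring is centred to about 1 mm, so I'll hand in.

```bash
python3 -c "
from station import robot
robot.job_done(); print(robot.get_time())"
```

```text
the job is handed in; nothing more can be done
the job is handed in; nothing more can be done
```

The fixture is assembled and handed in. The riser, the flange (boss up) and the hold-down frame are on the pins in that order, with the brass ring on top. The gripper is open and well clear. The clock read 55.5 s after my last move, against the 120 s limit.

**Seating:** each plate slid down the pins with almost no side force. The riser, flange and frame made contact at tool-tip heights of 23.2, 39.3 and 51.3 mm, where 23, 39 and 51 mm were expected. The ring touched at 67.2 mm against 67 mm expected. The final pictures show the stack flat with a pin in each frame hole.

**Ring centring:** the top camera puts the ring within about 0.8 mm of the midpoint between the pins. The side camera disagreed, showing about 3 mm along the fixture when compared with the frame holes. It showed only about 1.6 mm against the centre it had given earlier for the base. I trusted the top view, because the pin noses blur the hole positions from the side.

**Bystanders:** the top view of the loupe, jar and lens cap is unchanged from the start. The side view of the loupe differs slightly, most likely because the new stack stands in front of it.

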